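# Move the colour bottles to the piping rack in the same order

### The arm

A 6-joint arm with a two-finger parallel gripper is mounted at the origin on a cart in front of the work surface, level with it; the furniture and walls round the work are solid. World frame = base frame: x ahead of the robot, y to its left, z up, the work surface at z = 0. Lengths are in mm, angles in degrees, forces in N, time in s.
With the tool pointing down it reaches from about 275 to 725 mm from the base axis. Payload 15.9 kg.
Tool frame: the origin (TCP) lies midway between the tips of the shut fingers; the grasp point (between the pads) lies 19 mm behind it (robot.pinch_z is the distance from the TCP to the grasp point, in mm); z points along the fingers, y is the direction in which the jaws open and shut (so a half turn about z gives the same grasp; the last joint's range is limited). The gripper opens to 85 mm and grips with 20 to 120 N. Pads are 22 mm wide; open, the fingers measure 114 mm over their backs; the gripper's body (76 mm by 85 mm) begins 54 mm behind the grasp point. The pads swing forward as they close: fully open they stand 13 mm farther back than shut.
Start: joints at [65.203, 12.198, -1.971, 75.831, 0, 90], TCP at [209.699, 453.885, 207.006] pointing down, gripper open.
Joint ranges: [-170.91, 170.91], [-42.67, 98.43], [-65.05, 77.54], [-120.47, 116.71], [-90, 82.35], [-180, 180]. Speed limits (degrees/s): [108.29, 108.29, 136.94, 147.25, 180, 180].

### API

Orientations are given as a 3x3 rotation matrix whose columns are the frame's x, y, z axes.
In Python, from plant import robot gives the robot as it stands.
- The arm moves only by the shell command python3 -m inch 'ROWS'. ROWS is JSON, a list of rows, each a list of 7 numbers: the closure, from 0 (fully open) to 1 (shut), then the shift along the tool's x, y, z in m, then the turn, a rotation vector about the tool's x, y, z in rad. In form: [[jaw, x, y, z, wx, wy, wz], ...]. A call has 1 to 20 rows; each row is the pose to reach, as a shift and turn from the pose measured when the call began, along the tool's axes at that moment; what a row does not reach only later rows make up. A row lasts 1/8 s, in which the tool goes at most 62.5 mm and 10.7 degrees, less where a joint would pass 70% of its speed; a pose out of reach is approached as far as the arm can. A call with a gripper value outside its range is refused whole. The fingers move at their own pace and stop on an object; the grip force is fixed at half the most. Time passes only in rows, so rows that repeat a pose let the fingers close. It gives the time, the measured TCP pose, the force and the opening at its end, in the units of the state.
- robot.sense(): the state, without advancing time (a new reading comes with each control period).
- robot.snapshot(name): name is "scene" or "top"; returns a dict with "image" (384x512x3 uint8, blue, green, red), "K" (3x3 intrinsics, pixels), "k1" (the pictures are not rectified: a ray, as slopes to the right and down, at radius r is drawn at 1 + k1 r^2 times it, then the intrinsics apply), "pose" (4x4, takes a point from camera to world coordinates). Camera axes: x right, y down, z forward; pixel columns grow to the right and rows downward; lengths in mm; the calibration is good to about 2 mm. A picture is of the moment at which its call begins. There is no depth.
- robot.close_job(): hands the job in, once; it reports no verdict.
The state is a dict: "time_s": time; "joint_pos": joint angles; "dq": joint speeds; "effort": joint torques, N m; "tcp_pos": TCP position; "tool_rot": TCP orientation; "force": force on the tool from outside, world axes, zero at the start; "ft_torque": the same for the moment, N m; "finger_gap": finger opening in mm.
Only numpy, scipy, OpenCV 4.12 (cv2) and the standard library are available. Lean on these libraries where they do the work, as an engineer would, in place of code of your own. Each camera call takes 0.05 s, during which the arm holds its last target. There are 200 camera calls.

### The job

The colours are wanted at the piping station: move the four squeeze bottles from the steel storage rack into the empty wooden rack in the same order, so that the colour next to the steel rack's pull handle ends up next to the wooden rack's pull handle and so on down the row, and the decorator finds each colour without looking. Keep the bottles upright and set each one down on the floor of its well rather than dropping it.

Things in the scene. Friction and masses are not known exactly. Their poses are not given: they have to be found in the camera images.
- steel_rack: Steel storage rack; a bottle in each well at the start, a coloured ring round each well. 312 mm long (y) x 84, fixed. U-shaped pull handle, only on the +y end, sticks out 31 mm. Origin: centre of underside, on the worktop. Deck top at z 52 mm; four round wells 60 mm across, centres x 0 and, from the handle, y +111, +37, -37, -111 mm; well floor at z 4 mm. 
- wood_rack: Light wood piping rack, wells empty at the start. 312 mm long (y) x 84, fixed. U-shaped pull handle, only on the +y end, sticks out 31 mm. Origin: centre of underside, on the worktop. Deck top at z 52 mm; four round wells 60 mm across, centres x 0 and, from the handle, y +111, +37, -37, -111 mm; well floor at z 4 mm. About parallel to the steel rack but turned round, so its handle points the other way.
- bottle_green: Squeeze bottle, deep green, white cone cap; upright in a well of the steel rack. 100 to 210 g, rigid. Round body 43 mm across, straight up to 105 mm; shoulder to 115 mm; cap about 26 mm across from 115 to 145 mm; thin spout to 166 mm. Origin at the centre of its foot, z up to the spout; yaw is of no account.
- bottle_magenta: Squeeze bottle, pink-magenta, white cone cap; upright in a well of the steel rack. 100 to 210 g, rigid. Round body 43 mm across, straight up to 105 mm; shoulder to 115 mm; cap about 26 mm across from 115 to 145 mm; thin spout to 166 mm. Origin at the centre of its foot, z up to the spout; yaw is of no account.
- bottle_cyan: Squeeze bottle, bright blue (cyan), white cone cap; upright in a well of the steel rack. 100 to 210 g, rigid. Round body 43 mm across, straight up to 105 mm; shoulder to 115 mm; cap about 26 mm across from 115 to 145 mm; thin spout to 166 mm. Origin at the centre of its foot, z up to the spout; yaw is of no account.
- bottle_cream: Squeeze bottle, half filled with pale cream colour, milky white above, white cone cap; upright in a well of the steel rack. 100 to 210 g, rigid. Round body 43 mm across, straight up to 105 mm; shoulder to 115 mm; cap about 26 mm across from 115 to 145 mm; thin spout to 166 mm. Origin at the centre of its foot, z up to the spout; yaw is of no account.
- ring_green: Flat green ring, 71 mm outside, 62 mm inside, 2 mm thick, fixed on the steel rack's deck round the well where the bottle of that colour stands at the start (shows where that colour lives); origin at its centre, on the deck, 52 mm above the worktop.
- ring_magenta: Flat magenta ring, 71 mm outside, 62 mm inside, 2 mm thick, fixed on the steel rack's deck round the well where the bottle of that colour stands at the start (shows where that colour lives); origin at its centre, on the deck, 52 mm above the worktop.
- ring_cyan: Flat blue ring, 71 mm outside, 62 mm inside, 2 mm thick, fixed on the steel rack's deck round the well where the bottle of that colour stands at the start (shows where that colour lives); origin at its centre, on the deck, 52 mm above the worktop.
- ring_cream: Flat cream ring, 71 mm outside, 62 mm inside, 2 mm thick, fixed on the steel rack's deck round the well where the bottle of that colour stands at the start (shows where that colour lives); origin at its centre, on the deck, 52 mm above the worktop.
Things that resemble listed ones, but are neither listed nor needed, are in the scene too. Leave any red look-alike of the bottle_cream alone. What is shaped like the bottle_magenta but yellow is not meant.

How it is judged (in metres and radians):
At the end, for the whole second after the job is handed in: Each bottle stands in the wooden rack's well of the same place, counted from the pull handle, as its colour ring has in the steel rack: foot within 12 mm of the well's centre along and across the rack, under 10 mm above the worktop, within 0.12 rad of upright, at rest (under 0.02 m/s) (((y of ring_green in the frame of steel_rack between 0.091 and 0.131 m and y of bottle_green in the frame of wood_rack between 0.099 and 0.123 m) or (y of ring_green in the frame of steel_rack between 0.017 and 0.057 m and y of bottle_green in the frame of wood_rack between 0.025 and 0.049 m) or (y of ring_green in the frame of steel_rack between -0.057 and -0.017 m and y of bottle_green in the frame of wood_rack between -0.049 and -0.025 m) or (y of ring_green in the frame of steel_rack between -0.131 and -0.091 m and y of bottle_green in the frame of wood_rack between -0.123 and -0.099 m)) and x of bottle_green in the frame of wood_rack between -0.012 and 0.012 m and height (world z) of each of bottle_green, bottle_magenta, bottle_cyan, bottle_cream below 0.01 m and angle between each of bottle_green, bottle_magenta, bottle_cyan, bottle_cream's own z axis and vertical below 0.12 rad and linear speed of each of bottle_green, bottle_magenta, bottle_cyan, bottle_cream below 0.02 m/s and ((y of ring_magenta in the frame of steel_rack between 0.091 and 0.131 m and y of bottle_magenta in the frame of wood_rack between 0.099 and 0.123 m) or (y of ring_magenta in the frame of steel_rack between 0.017 and 0.057 m and y of bottle_magenta in the frame of wood_rack between 0.025 and 0.049 m) or (y of ring_magenta in the frame of steel_rack between -0.057 and -0.017 m and y of bottle_magenta in the frame of wood_rack between -0.049 and -0.025 m) or (y of ring_magenta in the frame of steel_rack between -0.131 and -0.091 m and y of bottle_magenta in the frame of wood_rack between -0.123 and -0.099 m)) and x of bottle_magenta in the frame of wood_rack between -0.012 and 0.012 m and ((y of ring_cyan in the frame of steel_rack between 0.091 and 0.131 m and y of bottle_cyan in the frame of wood_rack between 0.099 and 0.123 m) or (y of ring_cyan in the frame of steel_rack between 0.017 and 0.057 m and y of bottle_cyan in the frame of wood_rack between 0.025 and 0.049 m) or (y of ring_cyan in the frame of steel_rack between -0.057 and -0.017 m and y of bottle_cyan in the frame of wood_rack between -0.049 and -0.025 m) or (y of ring_cyan in the frame of steel_rack between -0.131 and -0.091 m and y of bottle_cyan in the frame of wood_rack between -0.123 and -0.099 m)) and x of bottle_cyan in the frame of wood_rack between -0.012 and 0.012 m and ((y of ring_cream in the frame of steel_rack between 0.091 and 0.131 m and y of bottle_cream in the frame of wood_rack between 0.099 and 0.123 m) or (y of ring_cream in the frame of steel_rack between 0.017 and 0.057 m and y of bottle_cream in the frame of wood_rack between 0.025 and 0.049 m) or (y of ring_cream in the frame of steel_rack between -0.057 and -0.017 m and y of bottle_cream in the frame of wood_rack between -0.049 and -0.025 m) or (y of ring_cream in the frame of steel_rack between -0.131 and -0.091 m and y of bottle_cream in the frame of wood_rack between -0.123 and -0.099 m)) and x of bottle_cream in the frame of wood_rack between -0.012 and 0.012 m); the robot touches nothing.
It fails at once if a bottle is dropped: it falls out of the fingers faster than 0.7 m/s ((linear speed of bottle_green above 0.7 m/s and contact force between the fingers and bottle_green below 0.05 N) or (linear speed of bottle_magenta above 0.7 m/s and contact force between the fingers and bottle_magenta below 0.05 N) or (linear speed of bottle_cyan above 0.7 m/s and contact force between the fingers and bottle_cyan below 0.05 N) or (linear speed of bottle_cream above 0.7 m/s and contact force between the fingers and bottle_cream below 0.05 N)).
It fails at once if a bottle is knocked or laid over (more than 0.6 rad from upright) (angle between any of bottle_green, bottle_magenta, bottle_cyan, bottle_cream's own z axis and vertical above 0.6 rad).
It also fails if it takes over 122 s, if anything falls off the work surface, if the arm or the gripper's body presses on something with over 40 N, if the wrist force passes 120 N, or if a joint passes its speed limit or range.

## Working session

There is one attempt and no reset: what is moved stays moved. The work goes in short steps, Python scripts to look and compute and a shell command to move; the robot and the scene stay as the last step left them, time stands still between calls to the robot, and variables do not carry over. Pictures are saved under pics/ and viewed, about 12 in all and at most 16, crops included, and the job is handed in when it is done.

```bash
ls; mkdir -p pics
python3 - <<'E'
from plant import robot
import cv2
for n in("scene","top"):
    s=robot.snapshot(n); cv2.imwrite(f"pics/{n}0.png",s["image"]); print(n,s["K"],s["k1"],s["pose"])
s=robot.sense(); print(s); print(robot.pinch_z)
E
```

```text
pics
scene [[378.4620476    0.         255.98979131]
 [  0.         378.4620476  191.01604228]
 [  0.           0.           1.        ]] 0.04014832965131643 [[ 8.85468713e-01 -2.99607549e-01  3.55218912e-01  2.32317650e+02]
 [-4.64411379e-01 -5.43648752e-01  6.99119521e-01 -4.69083683e+02]
 [-1.63471681e-02 -7.84016167e-01 -6.20525116e-01  6.11864297e+02]
 [ 0.00000000e+00  0.00000000e+00  0.00000000e+00  1.00000000e+00]]
top [[360.01400442   0.         258.63637339]
 [  0.         360.01400442 191.43195024]
 [  0.           0.           1.        ]] 0.028733357366236723 [[ 1.57784409e-01 -9.66674309e-01  2.01605704e-01  3.61654655e+02]
 [-9.87468825e-01 -1.55094113e-01  2.91742247e-02  1.15881439e+02]
 [ 3.06588438e-03 -2.03682586e-01 -9.79032178e-01  8.99541737e+02]
 [ 0.00000000e+00  0.00000000e+00  0.00000000e+00  1.00000000e+00]]
{'time_s': 0.1, 'joint_pos': array([ 6.52013008e+01,  1.22224510e+01, -2.00429346e+00,  7.58314080e+01,
       -1.55897332e-03,  8.99991630e+01]), 'dq': array([-0.0445743 , -0.093058  , -0.00595521, -0.0444474 , -0.00877528,
       -0.06477206]), 'effort': array([-2.72198786e-04, -6.87248468e+01,  4.87807167e+01,  1.22921841e-02,
       -5.16444095e-05, -2.95266796e-05]), 'tcp_pos': array([209.58510832, 453.58872917, 206.56402159]), 'tool_rot': array([[-9.07793139e-01,  4.19417996e-01, -4.01002209e-04],
       [ 4.19418187e-01,  9.07792661e-01, -9.32771705e-04],
       [-2.71943773e-05, -1.01495137e-03, -9.99999485e-01]]), 'force': array([0.7599016 , 0.58297911, 0.38641793]), 'ft_torque': array([-0.02828841,  0.01739931, -0.06823654]), 'finger_gap': 85.35814943476076}
18.700000000000003
```

View pics/scene0.png

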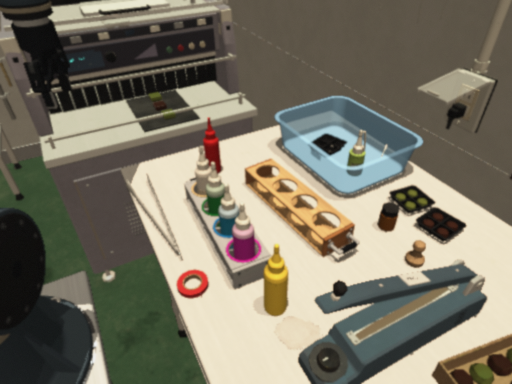

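View pics/top0.png

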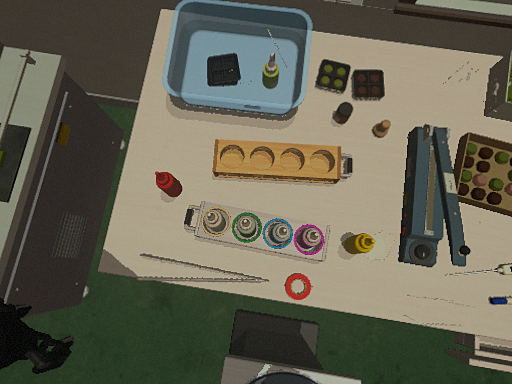

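Top view: steel rack handle is on the left, at (190,217). The order from it is cream, green, cyan, magenta, at columns 215, 247, 278 and 309. The wood rack's handle is on the right, at (347,165). Next, an enlarged crop for measuring.

```bash
cat > h.py <<'E'
import numpy as np, cv2
from plant import robot
def ray(s,uv,z):
    "pixels (N,2) -> world points on plane z"
    k=s["k1"]; uv=np.asarray(uv,float).reshape(-1,1,2)
    p=cv2.undistortPoints(uv,s["K"],np.array([k,0,0,0.])).reshape(-1,2)
    d=np.c_[p,np.ones(len(p))]@s["pose"][:3,:3].T; o=s["pose"][:3,3]
    return o+d*((z-o[2])/d[:,2])[:,None]
def proj(s,P):
    T=np.linalg.inv(s["pose"]); r,_=cv2.Rodrigues(T[:3,:3])
    return cv2.projectPoints(np.asarray(P,float).reshape(-1,1,3),r,T[:3,3],s["K"],np.array([s["k1"],0,0,0.]))[0].reshape(-1,2)
E
python3 - <<'E'
from h import *
s=robot.snapshot("top"); im=s["image"]
hsv=cv2.cvtColor(im,cv2.COLOR_BGR2HSV)
# rings
for n,(a,b) in dict(green=(60,85),cyan=(92,112),mag=(140,160)).items():
    m=cv2.inRange(hsv,(a,90,40),(b,255,255)); m[:195]=0;m[265:]=0;m[:,:190]=0;m[:,335:]=0
    y,x=np.nonzero(m); h=cv2.convexHull(np.c_[x,y].astype(np.float32))
    e=cv2.fitEllipse(h); print(n,len(x),e,ray(s,e[0],54)[0].round(1))
m=cv2.inRange(hsv,(8,80,60),(25,255,255)); m[:125]=0;m[190:]=0;m[:,:205]=0;m[:,350:]=0
h=cv2.convexHull(cv2.findNonZero(m)); print(cv2.minAreaRect(h))
cv2.imwrite("pics/c1.png",cv2.resize(im[130:265,180:360],None,fx=4.4,fy=4.4,interpolation=cv2.INTER_CUBIC))
E
```

```text
green 124 ((246.53302001953125, 227.01309204101562), (29.004701614379883, 29.228673934936523), 13.844470024108887) [446.9 155.7  54. ]
cyan 188 ((277.4634094238281, 233.1239471435547), (29.548891067504883, 29.959293365478516), 176.2101287841797) [444.3  81.8  54. ]
mag 120 ((308.53448486328125, 239.31187438964844), (28.925403594970703, 29.6771183013916), 152.6208038330078) [441.5   8.1  54. ]
((276.9906311035156, 160.9137420654297), (127.76301574707031, 38.223358154296875), 3.2704880237579346)
```

View pics/c1.png

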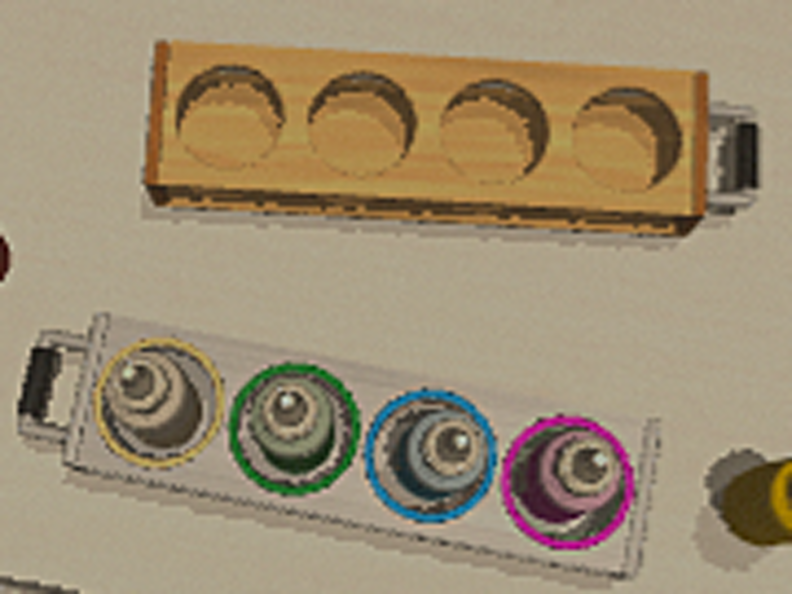

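Run:
```python
from h import *
s=robot.snapshot("top"); c=lambda a:(np.array(a,float)+.5)/4.4-.5+[180,130]
w=ray(s,c([[230.5,118],[362,125],[495,132],[627,140]]),52); print("wells L->R",w.round(1), np.linalg.norm(np.diff(w,axis=0),axis=1))
print("deck corners",ray(s,c([[165,42],[697,73],[700,213],[152,187]]),52).round(1))
tip=ray(s,c([[131,374],[288,402],[459,441],[592,460]]),168); print("tips cream..mag",tip.round(1))
st=np.array([[441.5+2.7*i,8.1+73.8*i,0] for i in (3,2,1,0)]); print(st)
# scene check of spout tips and wells
s2=robot.snapshot("scene"); im=s2["image"].copy()
for p in proj(s2,tip): cv2.circle(im,tuple(int(v) for v in p.round()),2,(0,0,255),1)
for q in w:
  for a in np.linspace(0,6.28,40): 
    p=proj(s2,[q+30*np.array([np.cos(a),np.sin(a),0])])[0]; im[int(round(p[1])),int(round(p[0]))]=(255,0,255)
cv2.imwrite("pics/c2.png",cv2.resize(im[130:300,170:370],None,fx=3.5,fy=3.5,interpolation=cv2.INTER_NEAREST))
```

```text
wells L->R [[ 6.124e+02  2.195e+02  5.200e+01]
 [ 6.201e+02  1.465e+02  5.200e+01]
 [ 6.278e+02  7.270e+01  5.200e+01]
 [ 6.348e+02 -3.000e-01  5.200e+01]] [73.40361149 74.13426262 73.39862552]
deck corners [[650.4 263.5  52. ]
 [679.7 -34.2  52. ]
 [599.6 -45.1  52. ]
 [566.4 255.4  52. ]]
tips cream..mag [[448.5 229.5 168. ]
 [447.1 155.3 168. ]
 [441.8  74.4 168. ]
 [442.9  12.8 168. ]]
[[449.6 229.5   0. ]
 [446.9 155.7   0. ]
 [444.2  81.9   0. ]
 [441.5   8.1   0. ]]
```

View pics/c2.png

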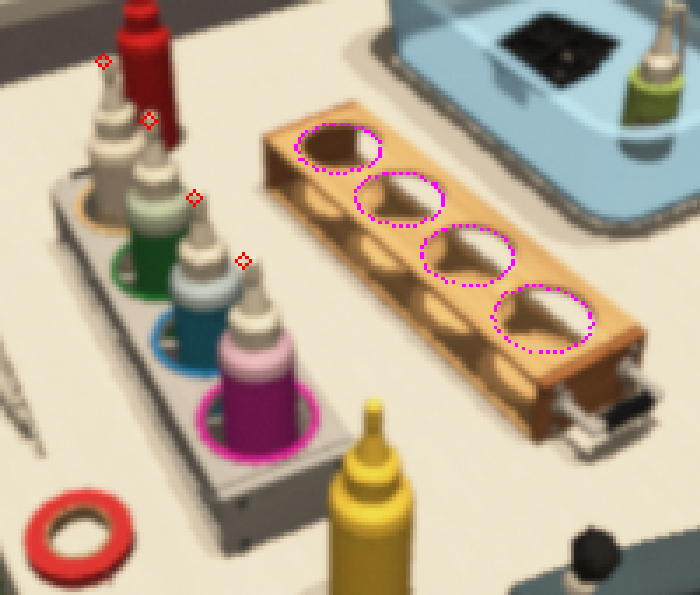

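The projected wells match the scene view. The bottle tips differ by about 3 px, so I'll triangulate them and work out the first move.

Run:
```python
from h import *
s=robot.snapshot("top"); s2=robot.snapshot("scene")
a=(np.array([[131,374],[288,402],[459,441],[592,460]])+.5)/4.4-.5+[180,130]
b=np.array([[112,66],[154,120],[201,197],[255,264]])/3.5-.5+[170,130]
P=[]
for s_,x in((s,a),(s2,b)):
    T=np.linalg.inv(s_["pose"])[:3]; u=cv2.undistortPoints(x.reshape(-1,1,2),s_["K"],np.array([s_["k1"],0,0,0.])).reshape(-1,2).T; P.append((T,u))
X=cv2.triangulatePoints(P[0][0],P[1][0],P[0][1],P[1][1]); print((X[:3]/X[3]).T.round(1))
st=robot.sense(); d=np.array([448,229,215])-st["tcp_pos"]; print("move tool",st["tool_rot"].T@d)
```

```text
[[451.1 229.6 164.4]
 [449.1 154.7 168.2]
 [443.6  73.9 167. ]
 [445.5  11.5 164.1]]
move tool [-310.65036303 -104.11230236   -8.09348169]
```

```bash
python3 -m inch '[[0,-0.05,-0.017,-0.008,0,0,0.16],[0,-0.1,-0.034,-0.008,0,0,0.33],[0,-0.15,-0.05,-0.008,0,0,0.5],[0,-0.2,-0.067,-0.008,0,0,0.67],[0,-0.25,-0.084,-0.008,0,0,0.83],[0,-0.3,-0.1,-0.008,0,0,1.0],[0,-0.312,-0.105,-0.008,0,0,1.138],[0,-0.312,-0.105,-0.008,0,0,1.138],[0,-0.312,-0.105,-0.008,0,0,1.138],[0,-0.312,-0.105,-0.008,0,0,1.138]]'
```

```text
time_s: 1.6
tcp_pos: [448.3, 228.3, 215.0]
tool_rot: [[-0.003, 1.0, -0.0], [1.0, 0.003, -0.0], [-0.0, -0.0, -1.0]]
force: [-0.2, 0.2, -0.5]
finger_gap: 85.5
```

```bash
python3 -m inch '[[0,0.001,0.001,0.03,0,0,0],[0,0.001,0.001,0.06,0,0,0],[0,0.001,0.001,0.08,0,0,0],[0,0.001,0.001,0.1,0,0,0],[0,0.001,0.001,0.1,0,0,0],[0,0.001,0.001,0.1,0,0,0]]'
python3 - <<'E'
from h import *
a=robot.snapshot("scene")["image"][90:290,130:370]
b=robot.snapshot("top")["image"][130:290,150:390]
cv2.imwrite("pics/g1.png",cv2.resize(np.vstack([a,b]),None,fx=1.6*1.04,fy=1.6*1.04,interpolation=cv2.INTER_CUBIC))
E
```

```text
time_s: 2.35
tcp_pos: [449.4, 229.8, 115.9]
tool_rot: [[-0.004, 1.0, 0.001], [1.0, 0.004, 0.0], [0.0, 0.001, -1.0]]
force: [0.5, -0.3, 0.1]
finger_gap: 85.7
```

View pics/g1.png

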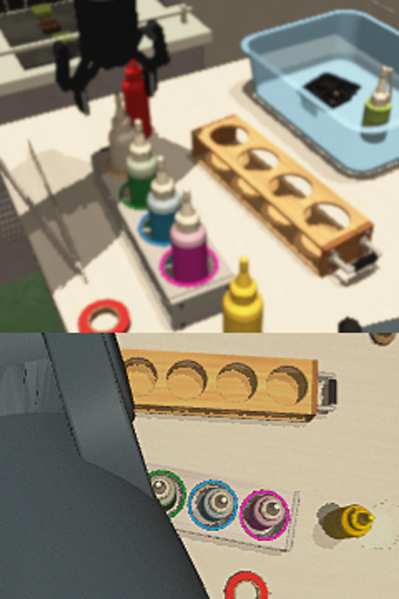

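The open fingers straddle the cream cap without touching its neighbours. Closing now.

```bash
python3 -m inch '[[1,0,0,0,0,0,0],[1,0,0,0,0,0,0],[1,0,0,0,0,0,0],[1,0,0,0,0,0,0],[1,0,0,0,0,0,0],[1,0,0,0,0,0,0],[1,0,0,0,0,0,0],[1,0,0,0,0,0,0]]'
```

```text
time_s: 3.45
tcp_pos: [449.8, 229.8, 116.1]
tool_rot: [[-0.004, 1.0, 0.001], [1.0, 0.004, 0.001], [0.001, 0.001, -1.0]]
force: [-0.0, 0.4, 2.4]
finger_gap: 9.9
```

```bash
python3 -m inch '[[1,0,0,0,0,0,0],[1,0,0,0,0,0,0]]'
python3 - <<'E'
from h import *
a=robot.snapshot("scene")["image"][90:210,140:260]
cv2.imwrite("pics/g2.png",cv2.resize(a,None,fx=4.5,fy=4.5,interpolation=cv2.INTER_CUBIC))
E
```

```text
time_s: 3.7
tcp_pos: [449.8, 229.8, 116.1]
tool_rot: [[-0.004, 1.0, 0.001], [1.0, 0.004, 0.001], [0.001, 0.001, -1.0]]
force: [0.4, -0.0, 2.5]
finger_gap: 9.7
```

View pics/g2.png

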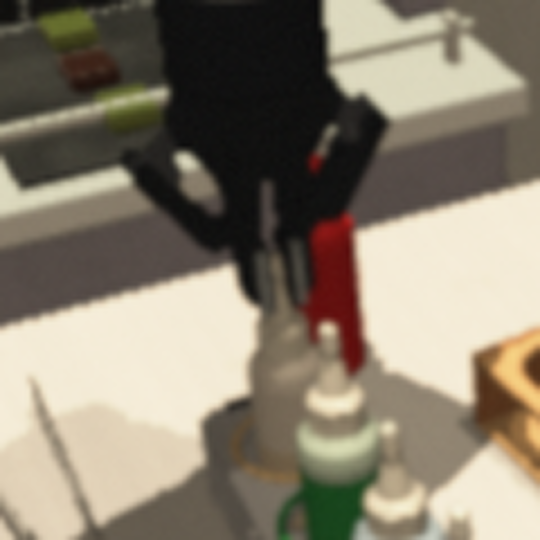

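Run:
```python
from h import *
s=robot.snapshot("scene")
for z in (109,119,135,149,170,190): 
    print(z,((proj(s,[[449.8,229.8,z]])[0]-[140,90])*4.5).round(), ((proj(s,[[448,155,z]])[0]-[140,90])*4.5).round())
```

```text
109 [282. 356.] [335. 435.]
119 [280. 340.] [333. 418.]
135 [276. 314.] [330. 391.]
149 [273. 290.] [328. 367.]
170 [269. 254.] [324. 330.]
190 [264. 219.] [320. 294.]
```

Run:
```python
from h import *
s=robot.snapshot("scene")
def yplane(uv,y):
    a,b=ray(s,[uv],0)[0],ray(s,[uv],100)[0]; return (a+(b-a)*(y-a[1])/(b[1]-a[1])).round(1)
for n,uv in dict(openL=(65/1.664+130,110/1.664+90),openR=(150/1.664+130,103/1.664+90),tipL=(140+265/4.5,90+308/4.5),tipR=(140+297/4.5,90+303/4.5)).items(): print(n,yplane(uv,220),yplane(uv,230))
b=robot.snapshot("scene")["image"][130:190,170:230]
cv2.imwrite("pics/g3.png",cv2.resize(b,None,fx=10,fy=10,interpolation=cv2.INTER_NEAREST))
```

```text
openL [377.2 220.  173.2] [379.3 230.  166.8]
openR [493. 220. 148.] [496.8 230.  141.3]
tipL [441.4 220.  146.8] [444.4 230.  140. ]
tipR [458.1 220.  144.4] [461.4 230.  137.6]
```

View pics/g3.png

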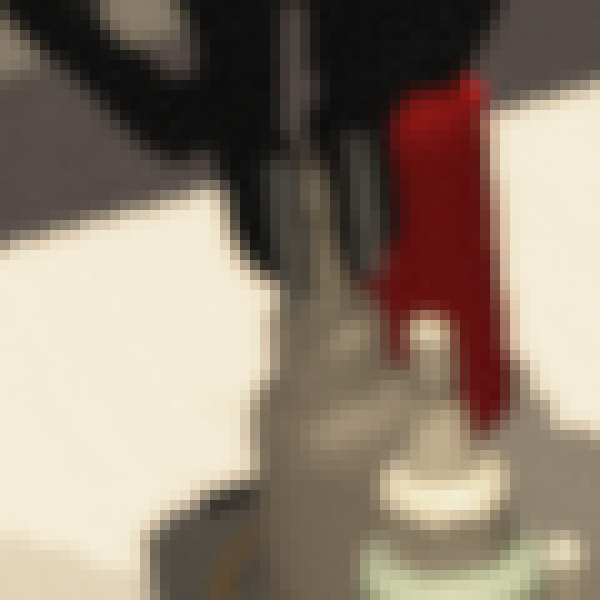

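The pads closed on the cone just above the cap's collar: gap 9.7, pad ends at about z 138, higher than I'd planned. I'll reopen, go 14 mm lower and grip the collar itself.

```bash
python3 -m inch '[[0.3,0,0,0,0,0,0],[0.3,0,0,0,0,0,0],[0.3,0,0,0,0,0,0],[0.3,0,0,0,0,0,0],[0.3,0,0,0.004,0,0,0],[0.3,0,0,0.008,0,0,0],[0.3,0,0,0.011,0,0,0],[0.3,0,0,0.014,0,0,0],[0.3,0,0,0.014,0,0,0]]' && python3 -m inch '[[1,0,0,0,0,0,0],[1,0,0,0,0,0,0],[1,0,0,0,0,0,0],[1,0,0,0,0,0,0],[1,0,0,0,0,0,0],[1,0,0,0,0,0,0],[1,0,0,0,0,0,0]]'
```

```text
time_s: 5.03
tcp_pos: [449.7, 229.7, 101.8]
tool_rot: [[-0.004, 1.0, 0.001], [1.0, 0.004, 0.0], [0.0, 0.001, -1.0]]
force: [-0.2, 0.8, -0.2]
finger_gap: 59.8
time_s: 5.9
tcp_pos: [449.9, 229.8, 102.1]
tool_rot: [[-0.004, 1.0, 0.002], [1.0, 0.004, 0.001], [0.001, 0.002, -1.0]]
force: [0.1, 1.1, 6.4]
finger_gap: 17.9
```

```bash
python3 -m inch '[[0.3,0,0,0,0,0,0],[0.3,0,0,0,0,0,0],[0.3,0,0,0,0,0,0],[0.3,0,0,0.001,0,0,0],[0.3,0,0,0.003,0,0,0],[0.3,0,0,0.004,0,0,0],[0.3,0,0,0.004,0,0,0]]' && python3 -m inch '[[0.3,0,0,0.001,0,0,0],[0.3,0,0,0.002,0,0,0],[0.3,0,0,0.003,0,0,0],[0.3,0,0,0.004,0,0,0],[0.3,0,0,0.004,0,0,0]]'
```

```text
time_s: 6.78
tcp_pos: [449.8, 229.8, 98.0]
tool_rot: [[-0.004, 1.0, 0.001], [1.0, 0.004, 0.001], [0.001, 0.001, -1.0]]
force: [-0.7, 0.1, 1.0]
finger_gap: 60.0
time_s: 7.4
tcp_pos: [449.8, 229.8, 93.9]
tool_rot: [[-0.004, 1.0, 0.001], [1.0, 0.004, 0.001], [0.001, 0.001, -1.0]]
force: [-0.0, -0.4, -0.0]
finger_gap: 59.7
```

```bash
python3 -m inch '[[1,0,0,0,0,0,0],[1,0,0,0,0,0,0],[1,0,0,0,0,0,0],[1,0,0,0,0,0,0],[1,0,0,0,0,0,0],[1,0,0,0,0,0,0]]'
python3 - <<'E'
from h import *
b=robot.snapshot("scene")["image"][110:200,150:240]
cv2.imwrite("pics/g4.png",cv2.resize(b,None,fx=6,fy=6,interpolation=cv2.INTER_CUBIC))
E
```

```text
time_s: 8.15
tcp_pos: [450.0, 229.9, 94.2]
tool_rot: [[-0.004, 1.0, 0.002], [1.0, 0.004, 0.001], [0.001, 0.002, -1.0]]
force: [0.2, 0.2, 5.0]
finger_gap: 22.8
```

View pics/g4.png

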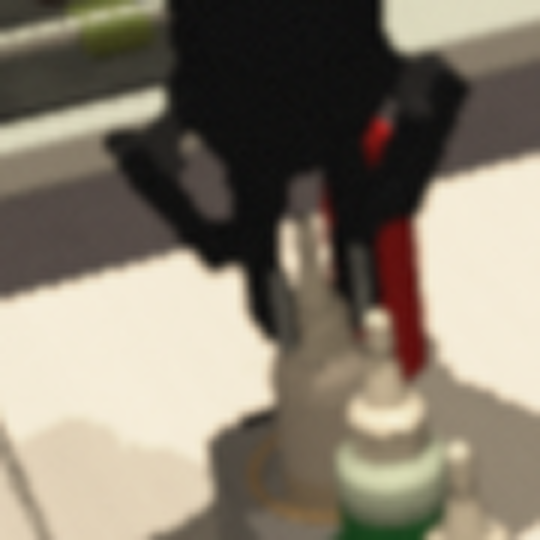

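Gap versus height (9.7, 17.9, 22.8 mm) shows the cap is a cone of slope about 0.3, and the spout still clears the palm. Friction seems to hold it, so I'll test with a 4 mm lift, where a slip does no harm.

```bash
python3 -m inch '[[1,0,0,-0.001,0,0,0],[1,0,0,-0.002,0,0,0],[1,0,0,-0.003,0,0,0],[1,0,0,-0.004,0,0,0],[1,0,0,-0.004,0,0,0],[1,0,0,-0.004,0,0,0],[1,0,0,-0.004,0,0,0]]'
```

```text
time_s: 9.07
tcp_pos: [450.0, 229.9, 98.2]
tool_rot: [[-0.004, 1.0, 0.002], [1.0, 0.004, 0.001], [0.001, 0.002, -1.0]]
force: [-0.0, -0.5, -2.2]
finger_gap: 22.9
```

It holds: gap unchanged and the weight shows in the force. Lifting clear of the deck.

```bash
python3 -m inch '[[1,0,0,-0.006,0,0,0],[1,0,0,-0.014,0,0,0],[1,0,0,-0.022,0,0,0],[1,0,0,-0.03,0,0,0],[1,0,0,-0.038,0,0,0],[1,0,0,-0.046,0,0,0],[1,0,0,-0.054,0,0,0],[1,0,0,-0.062,0,0,0],[1,0,0,-0.068,0,0,0],[1,0,0,-0.07,0,0,0],[1,0,0,-0.07,0,0,0]]'
python3 - <<'E'
from h import *
b=robot.snapshot("scene")["image"][80:230,130:330]
cv2.imwrite("pics/g5.png",cv2.resize(b,None,fx=3.5,fy=3.5,interpolation=cv2.INTER_CUBIC))
E
```

```text
time_s: 10.45
tcp_pos: [449.9, 229.8, 168.2]
tool_rot: [[-0.004, 1.0, 0.002], [1.0, 0.004, 0.001], [0.001, 0.002, -1.0]]
force: [0.0, -0.3, -1.5]
finger_gap: 22.8
```

View pics/g5.png

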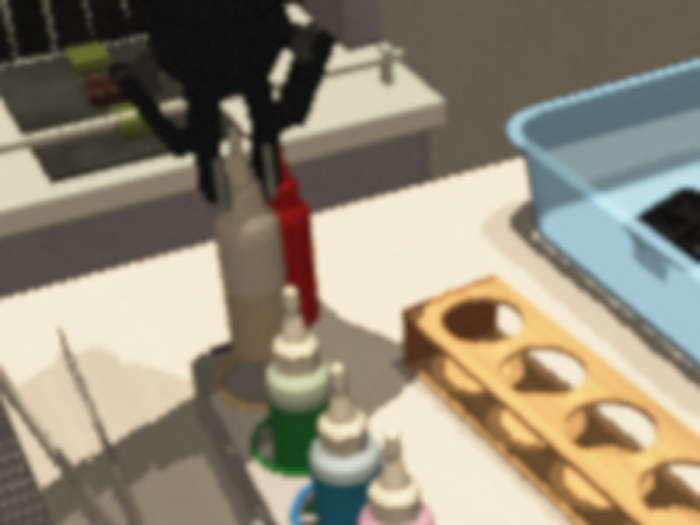

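Cream hangs upright with its foot above the deck. Carrying it through the corridor to the well by the wood rack's handle.

```bash
python3 -m inch '[[1,-0.004,0.007,0,0,0,0],[1,-0.014,0.024,0,0,0,0],[1,-0.026,0.044,0,0,0,0],[1,-0.04,0.064,0,0,0,0],[1,-0.058,0.08,0,0,0,0],[1,-0.078,0.09,0,0,0,0],[1,-0.1,0.096,0,0,0,0],[1,-0.12,0.102,0,0,0,0],[1,-0.14,0.11,0,0,0,0],[1,-0.158,0.12,0,0,0,0],[1,-0.175,0.132,0,0,0,0],[1,-0.19,0.145,0,0,0,0],[1,-0.203,0.158,0,0,0,0],[1,-0.215,0.17,0,0,0,0],[1,-0.224,0.178,0,0,0,0],[1,-0.229,0.182,0,0,0,0],[1,-0.231,0.184,0,0,0,0],[1,-0.231,0.184,0,0,0,0],[1,-0.231,0.184,0,0,0,0]]'
python3 - <<'E'
from h import *
b=robot.snapshot("scene")["image"][60:260,180:400]
cv2.imwrite("pics/g6.png",cv2.resize(b,None,fx=3,fy=3,interpolation=cv2.INTER_CUBIC))
E
```

```text
time_s: 12.88
tcp_pos: [634.5, -0.2, 168.2]
tool_rot: [[-0.004, 1.0, 0.002], [1.0, 0.004, 0.001], [0.001, 0.002, -1.0]]
force: [0.5, -0.5, -2.0]
finger_gap: 23.2
```

View pics/g6.png

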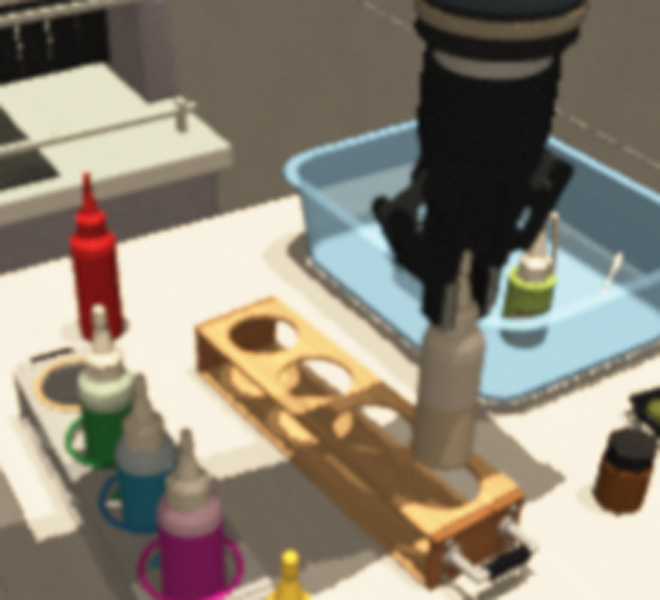

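Run:
```python
from h import *
s=robot.snapshot("scene")
for z in (78,183,244): print(z,((proj(s,[[634.5,-0.2,z]])[0]-[180,60])*3).round())
```

```text
78 [437. 454.]
183 [452. 333.]
244 [463. 251.]
```

Tip is on target and the foot is about 4 mm to the right, a small tilt within the well's slack. Lowering with a 2 mm correction.

```bash
python3 -m inch '[[1,0.001,-0.002,0.004,0,0,0],[1,0.001,-0.002,0.012,0,0,0],[1,0.001,-0.002,0.02,0,0,0],[1,0.001,-0.002,0.03,0,0,0],[1,0.001,-0.002,0.04,0,0,0],[1,0.001,-0.002,0.05,0,0,0],[1,0.001,-0.002,0.06,0,0,0],[1,0.001,-0.002,0.067,0,0,0],[1,0.001,-0.002,0.07,0,0,0],[1,0.001,-0.002,0.07,0,0,0]]'
```

```text
time_s: 14.22
tcp_pos: [632.6, 0.8, 98.2]
tool_rot: [[-0.004, 1.0, 0.002], [1.0, 0.004, 0.001], [0.001, 0.002, -1.0]]
force: [0.1, -0.1, -1.4]
finger_gap: 22.7
```

```bash
python3 -m inch '[[1,0,0,0.001,0,0,0],[1,0,0,0.002,0,0,0],[1,0,0,0.003,0,0,0],[1,0,0,0.004,0,0,0],[1,0,0,0.004,0,0,0]]'
```

```text
time_s: 14.85
tcp_pos: [632.8, 0.8, 94.4]
tool_rot: [[-0.004, 1.0, 0.002], [1.0, 0.004, 0.001], [0.001, 0.002, -1.0]]
force: [-0.1, 0.3, 1.6]
finger_gap: 23.1
```

Touchdown at the expected height. Release, rise and go over green.

```bash
python3 -m inch '[[0.3,0,0,0,0,0,0],[0.3,0,0,0,0,0,0],[0.3,0,0,0,0,0,0],[0.3,0,0,0,0,0,0],[0.3,0,0,-0.02,0,0,0],[0.3,0,0,-0.06,0,0,0],[0.3,0,0,-0.1,0,0,0],[0.3,0,0,-0.105,0,0,0],[0.3,0.04,-0.047,-0.105,0,0,0],[0.3,0.08,-0.094,-0.105,0,0,0],[0.3,0.12,-0.142,-0.105,0,0,0],[0.3,0.155,-0.184,-0.105,0,0,0],[0.3,0.155,-0.184,-0.105,0,0,0],[0.3,0.155,-0.184,-0.105,0,0,0]]'
python3 - <<'E'
from h import *
a=robot.snapshot("scene"); b=a["image"][90:290,130:370]
print([((proj(a,[[448,155,z]])[0]-[130,90])*3).round() for z in (119,149,170)])
cv2.imwrite("pics/g7.png",cv2.resize(b,None,fx=3,fy=3,interpolation=cv2.INTER_CUBIC))
E
```

```text
time_s: 16.6
tcp_pos: [448.1, 154.8, 198.9]
tool_rot: [[-0.005, 1.0, 0.002], [1.0, 0.005, 0.0], [0.0, 0.002, -1.0]]
force: [-0.1, 0.9, 0.1]
finger_gap: 59.9
[array([252., 279.]), array([248., 245.]), array([246., 220.])]
```

View pics/g7.png

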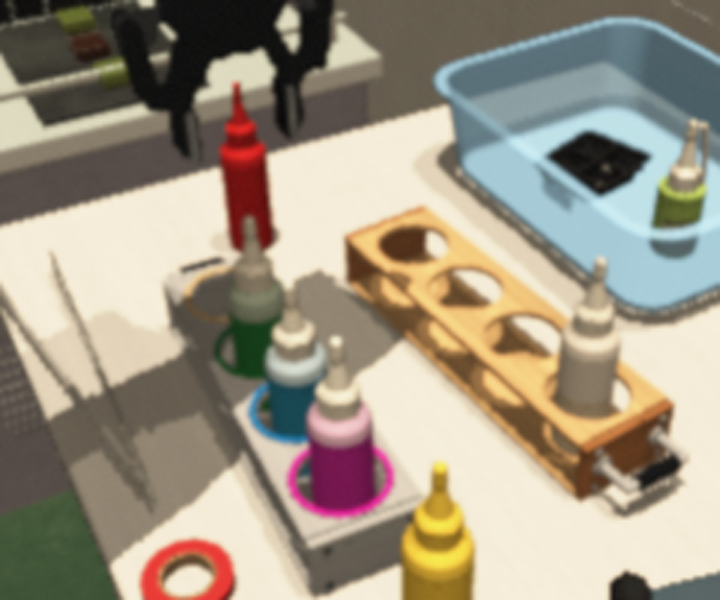

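Cream stands upright in the end well, and the gripper is centred over green. Descend and grip.

```bash
python3 -m inch '[[0.3,0,0,0.03,0,0,0],[0.3,0,0,0.06,0,0,0],[0.3,0,0,0.085,0,0,0],[0.3,0,0,0.098,0,0,0],[0.3,0,0,0.105,0,0,0],[0.3,0,0,0.105,0,0,0],[0.3,0,0,0.105,0,0,0],[1,0,0,0.105,0,0,0],[1,0,0,0.105,0,0,0],[1,0,0,0.105,0,0,0],[1,0,0,0.105,0,0,0],[1,0,0,0.105,0,0,0],[1,0,0,0.105,0,0,0]]'
```

```text
time_s: 18.27
tcp_pos: [449.1, 154.8, 94.5]
tool_rot: [[-0.004, 1.0, 0.003], [1.0, 0.004, 0.001], [0.001, 0.003, -1.0]]
force: [-1.9, -0.3, 8.0]
finger_gap: 25.2
```

```bash
python3 -m inch '[[1,0,0,-0.001,0,0,0],[1,0,0,-0.002,0,0,0],[1,0,0,-0.003,0,0,0],[1,0,0,-0.004,0,0,0],[1,0,0,-0.004,0,0,0],[1,0,0,-0.004,0,0,0]]'
```

```text
time_s: 19.02
tcp_pos: [449.1, 154.8, 98.5]
tool_rot: [[-0.004, 1.0, 0.003], [1.0, 0.004, 0.001], [0.001, 0.003, -1.0]]
force: [-0.3, 0.2, -1.0]
finger_gap: 25.3
```

```bash
python3 -m inch '[[1,0,0,-0.006,0,0,0],[1,0,0,-0.016,0,0,0],[1,0,0,-0.028,0,0,0],[1,0,0,-0.04,0,0,0],[1,0,0,-0.052,0,0,0],[1,0,0,-0.062,0,0,0],[1,0,0,-0.068,0,0,0],[1,-0.002,0.004,-0.07,0,0,0],[1,-0.009,0.02,-0.07,0,0,0],[1,-0.019,0.04,-0.07,0,0,0],[1,-0.03,0.064,-0.07,0,0,0],[1,-0.041,0.089,-0.07,0,0,0],[1,-0.053,0.114,-0.07,0,0,0],[1,-0.064,0.138,-0.07,0,0,0],[1,-0.073,0.158,-0.07,0,0,0],[1,-0.08,0.172,-0.07,0,0,0],[1,-0.083,0.178,-0.07,0,0,0],[1,-0.083,0.178,-0.07,0,0,0],[1,-0.083,0.178,-0.07,0,0,0]]'
python3 - <<'E'
from h import *
a=robot.snapshot("scene"); b=a["image"][80:260,200:380]
t=robot.sense()["tcp_pos"]
print([((proj(a,[[t[0],t[1],z]])[0]-[200,80])*3.3).round() for z in (78,183,244)], "well",((proj(a,[[627.8,72.7,52]])[0]-[200,80])*3.3).round())
cv2.imwrite("pics/g8.png",cv2.resize(b,None,fx=3.3,fy=3.3,interpolation=cv2.INTER_CUBIC))
E
```

```text
time_s: 21.4
tcp_pos: [626.8, 72.5, 168.9]
tool_rot: [[-0.004, 1.0, 0.003], [1.0, 0.004, 0.001], [0.001, 0.003, -1.0]]
force: [0.2, -0.2, -0.8]
finger_gap: 25.3
[array([341., 375.]), array([352., 245.]), array([359., 158.])] well [340. 404.]
```

View pics/g8.png

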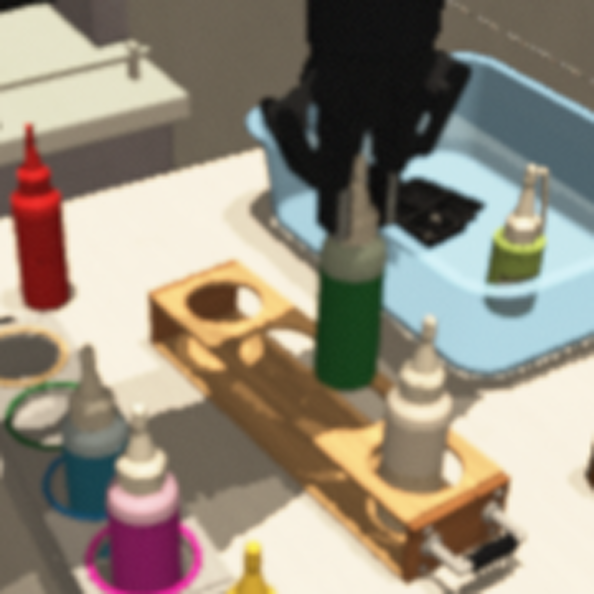

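Green is upright over its well, with the foot about 4 mm right as before. Lower it and release.

```bash
python3 -m inch '[[1,0,-0.001,0.004,0,0,0],[1,0,-0.001,0.012,0,0,0],[1,0,-0.001,0.02,0,0,0],[1,0,-0.001,0.03,0,0,0],[1,0,-0.001,0.04,0,0,0],[1,0,-0.001,0.05,0,0,0],[1,0,-0.001,0.06,0,0,0],[1,0,-0.001,0.067,0,0,0],[1,0,-0.001,0.07,0,0,0],[1,0,-0.001,0.071,0,0,0],[1,0,-0.001,0.072,0,0,0],[1,0,-0.001,0.073,0,0,0],[1,0,-0.001,0.074,0,0,0],[1,0,-0.001,0.0745,0,0,0],[1,0,-0.001,0.0745,0,0,0]]'
```

```text
time_s: 23.32
tcp_pos: [626.3, 72.6, 94.8]
tool_rot: [[-0.004, 1.0, 0.004], [1.0, 0.004, 0.001], [0.001, 0.004, -1.0]]
force: [-0.1, -0.0, 3.0]
finger_gap: 25.4
```

```bash
python3 -m inch '[[0.3,0,0,0,0,0,0],[0.3,0,0,0,0,0,0],[0.3,0,0,0,0,0,0],[0.3,0,0,0,0,0,0],[0.3,0,0,-0.02,0,0,0],[0.3,0,0,-0.06,0,0,0],[0.3,0,0,-0.1,0,0,0],[0.3,0,0,-0.105,0,0,0],[0.3,0.002,-0.047,-0.105,0,0,0],[0.3,0.002,-0.094,-0.105,0,0,0],[0.3,0.002,-0.142,-0.105,0,0,0],[0.3,0.002,-0.183,-0.105,0,0,0],[0.3,0.002,-0.183,-0.105,0,0,0],[0.3,0.002,-0.183,-0.105,0,0,0]]'
python3 - <<'E'
from h import *
a=robot.snapshot("scene"); b=a["image"][80:260,200:380]
print([((proj(a,[[443.5,74.2,z]])[0]-[200,80])*3.3).round() for z in (119,149,170)])
cv2.imwrite("pics/g9.png",cv2.resize(b,None,fx=3.3,fy=3.3,interpolation=cv2.INTER_CUBIC))
E
```

```text
time_s: 25.08
tcp_pos: [443.1, 73.8, 199.0]
tool_rot: [[-0.004, 1.0, 0.004], [1.0, 0.004, 0.001], [0.001, 0.004, -1.0]]
force: [1.1, 0.7, -0.5]
finger_gap: 59.6
[array([ 91., 412.]), array([ 88., 374.]), array([ 85., 345.])]
```

View pics/g9.png

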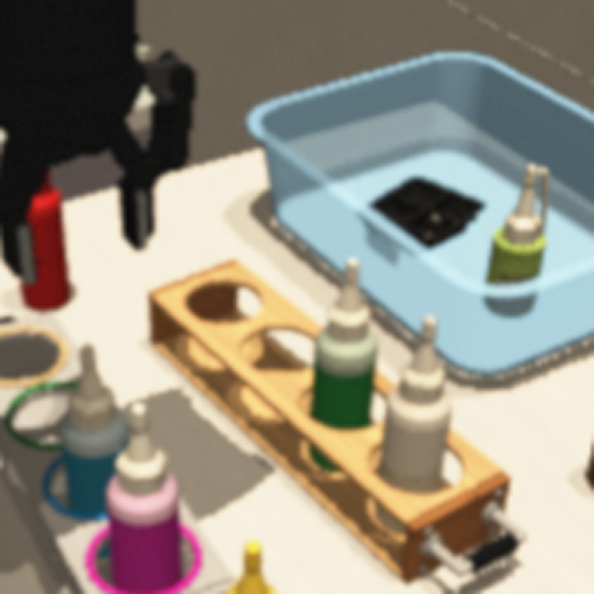

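Green stands upright in its well. Now cyan.

```bash
python3 -m inch '[[0.3,0,0.001,0.03,0,0,0],[0.3,0,0.001,0.06,0,0,0],[0.3,0,0.001,0.085,0,0,0],[0.3,0,0.001,0.098,0,0,0],[0.3,0,0.001,0.105,0,0,0],[0.3,0,0.001,0.105,0,0,0],[0.3,0,0.001,0.105,0,0,0],[1,0,0.001,0.105,0,0,0],[1,0,0.001,0.105,0,0,0],[1,0,0.001,0.105,0,0,0],[1,0,0.001,0.105,0,0,0],[1,0,0.001,0.105,0,0,0],[1,0,0.001,0.105,0,0,0]]'
```

```text
time_s: 26.75
tcp_pos: [445.2, 74.0, 94.5]
tool_rot: [[-0.004, 1.0, 0.005], [1.0, 0.004, 0.001], [0.001, 0.005, -1.0]]
force: [-0.8, -1.2, 6.7]
finger_gap: 24.5
```

```bash
python3 -m inch '[[1,0,0,-0.001,0,0,0],[1,0,0,-0.002,0,0,0],[1,0,0,-0.003,0,0,0],[1,0,0,-0.004,0,0,0],[1,0,0,-0.004,0,0,0],[1,0,0,-0.004,0,0,0]]'
```

```text
time_s: 27.5
tcp_pos: [445.2, 73.9, 98.4]
tool_rot: [[-0.004, 1.0, 0.005], [1.0, 0.004, 0.001], [0.001, 0.005, -1.0]]
force: [0.6, 0.2, -0.8]
finger_gap: 24.4
```

```bash
python3 -m inch '[[1,0,0,-0.006,0,0,0],[1,0,0,-0.016,0,0,0],[1,0,0,-0.028,0,0,0],[1,0,0,-0.04,0,0,0],[1,0,0,-0.052,0,0,0],[1,0,0,-0.062,0,0,0],[1,0,0,-0.068,0,0,0],[1,0.002,0.004,-0.07,0,0,0],[1,0.009,0.018,-0.07,0,0,0],[1,0.018,0.038,-0.07,0,0,0],[1,0.028,0.061,-0.07,0,0,0],[1,0.038,0.085,-0.07,0,0,0],[1,0.048,0.109,-0.07,0,0,0],[1,0.057,0.133,-0.07,0,0,0],[1,0.064,0.153,-0.07,0,0,0],[1,0.069,0.167,-0.07,0,0,0],[1,0.072,0.174,-0.07,0,0,0],[1,0.072,0.174,-0.07,0,0,0],[1,0.072,0.174,-0.07,0,0,0]]'
python3 - <<'E'
from h import *
a=robot.snapshot("scene"); b=a["image"][70:250,190:370]
t=robot.sense()["tcp_pos"]
print([((proj(a,[[t[0],t[1],z]])[0]-[190,70])*3.3).round() for z in (78,183,244)])
cv2.imwrite("pics/g10.png",cv2.resize(b,None,fx=3.3,fy=3.3,interpolation=cv2.INTER_CUBIC))
E
```

```text
time_s: 29.88
tcp_pos: [618.2, 146.5, 169.2]
tool_rot: [[-0.004, 1.0, 0.004], [1.0, 0.004, 0.001], [0.001, 0.004, -1.0]]
force: [0.4, 0.3, -1.3]
finger_gap: 24.2
[array([308., 355.]), array([312., 228.]), array([315., 145.])]
```

View pics/g10.png

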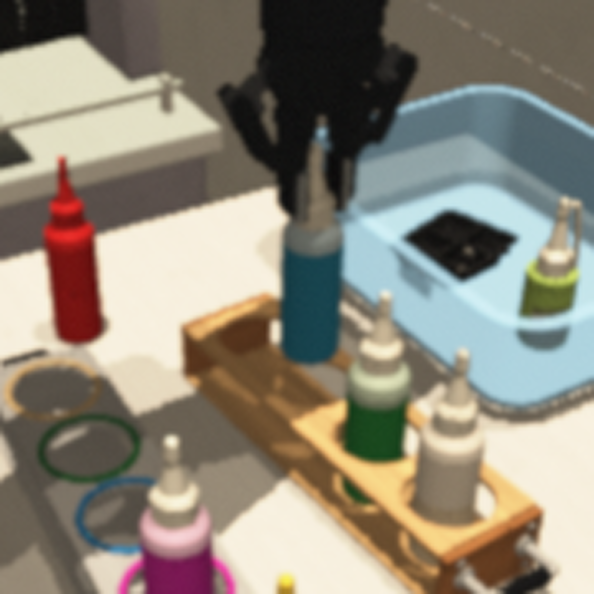

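Cyan is upright over its well. Lower, release and go to magenta.

```bash
python3 -m inch '[[1,0,0.001,0.004,0,0,0],[1,0,0.001,0.012,0,0,0],[1,0,0.001,0.02,0,0,0],[1,0,0.001,0.03,0,0,0],[1,0,0.001,0.04,0,0,0],[1,0,0.001,0.05,0,0,0],[1,0,0.001,0.06,0,0,0],[1,0,0.001,0.067,0,0,0],[1,0,0.001,0.07,0,0,0],[1,0,0.001,0.071,0,0,0],[1,0,0.001,0.072,0,0,0],[1,0,0.001,0.073,0,0,0],[1,0,0.001,0.074,0,0,0],[1,0,0.001,0.0748,0,0,0],[1,0,0.001,0.0748,0,0,0]]'
```

```text
time_s: 31.8
tcp_pos: [619.6, 146.6, 94.7]
tool_rot: [[-0.004, 1.0, 0.005], [1.0, 0.004, 0.001], [0.001, 0.005, -1.0]]
force: [-0.9, 0.3, 0.5]
finger_gap: 24.3
```

```bash
python3 -m inch '[[0.3,0,0,0,0,0,0],[0.3,0,0,0,0,0,0],[0.3,0,0,0,0,0,0],[0.3,0,0,0,0,0,0],[0.3,0,0,-0.02,0,0,0],[0.3,0,0,-0.06,0,0,0],[0.3,0,0,-0.1,0,0,0],[0.3,0,0,-0.105,0,0,0],[0.3,-0.034,-0.045,-0.105,0,0,0],[0.3,-0.068,-0.09,-0.105,0,0,0],[0.3,-0.102,-0.135,-0.105,0,0,0],[0.3,-0.134,-0.175,-0.105,0,0,0],[0.3,-0.134,-0.175,-0.105,0,0,0],[0.3,-0.134,-0.175,-0.105,0,0,0]]' && python3 -m inch '[[0.3,0,0,0.03,0,0,0],[0.3,0,0,0.06,0,0,0],[0.3,0,0,0.085,0,0,0],[0.3,0,0,0.098,0,0,0],[0.3,0,0,0.105,0,0,0],[0.3,0,0,0.105,0,0,0],[0.3,0,0,0.105,0,0,0],[1,0,0,0.105,0,0,0],[1,0,0,0.105,0,0,0],[1,0,0,0.105,0,0,0],[1,0,0,0.105,0,0,0],[1,0,0,0.105,0,0,0],[1,0,0,0.105,0,0,0]]' && python3 -m inch '[[1,0,0,-0.001,0,0,0],[1,0,0,-0.002,0,0,0],[1,0,0,-0.003,0,0,0],[1,0,0,-0.004,0,0,0],[1,0,0,-0.004,0,0,0],[1,0,0,-0.004,0,0,0]]'
```

```text
time_s: 33.55
tcp_pos: [445.0, 11.9, 198.6]
tool_rot: [[-0.004, 1.0, 0.005], [1.0, 0.004, 0.001], [0.001, 0.005, -1.0]]
force: [0.4, -0.6, 0.1]
finger_gap: 59.4
time_s: 35.17
tcp_pos: [445.9, 12.0, 94.2]
tool_rot: [[-0.004, 1.0, 0.006], [1.0, 0.004, 0.001], [0.001, 0.006, -1.0]]
force: [-1.5, -0.1, 7.7]
finger_gap: 23.4
time_s: 35.92
tcp_pos: [445.9, 12.0, 98.2]
tool_rot: [[-0.004, 1.0, 0.006], [1.0, 0.004, 0.001], [0.001, 0.006, -1.0]]
force: [0.5, 0.2, -2.2]
finger_gap: 23.9
```

```bash
python3 -m inch '[[1,0,0,-0.01,0,0,0],[1,0,0,-0.025,0,0,0],[1,0,0,-0.042,0,0,0],[1,0,0,-0.058,0,0,0],[1,0.005,0.002,-0.068,0,0,0],[1,0.02,0.008,-0.07,0,0,0],[1,0.042,0.017,-0.07,0,0,0],[1,0.066,0.027,-0.07,0,0,0],[1,0.09,0.037,-0.07,0,0,0],[1,0.113,0.048,-0.07,0,0,0],[1,0.135,0.061,-0.07,0,0,0],[1,0.154,0.076,-0.07,0,0,0],[1,0.17,0.094,-0.07,0,0,0],[1,0.184,0.113,-0.07,0,0,0],[1,0.195,0.133,-0.07,0,0,0],[1,0.203,0.15,-0.07,0,0,0],[1,0.206,0.162,-0.07,0,0,0],[1,0.207,0.166,-0.07,0,0,0],[1,0.207,0.166,-0.07,0,0,0],[1,0.207,0.166,-0.07,0,0,0]]'
python3 - <<'E'
from h import *
a=robot.snapshot("scene"); b=a["image"][60:240,170:350]
t=robot.sense()["tcp_pos"]
print([((proj(a,[[t[0],t[1],z]])[0]-[170,60])*3.3).round() for z in (78,183,244)])
cv2.imwrite("pics/g11.png",cv2.resize(b,None,fx=3.3,fy=3.3,interpolation=cv2.INTER_CUBIC))
E
```

```text
time_s: 38.42
tcp_pos: [610.4, 219.6, 169.4]
tool_rot: [[-0.004, 1.0, 0.006], [1.0, 0.004, 0.001], [0.001, 0.006, -1.0]]
force: [0.4, 0.7, -1.3]
finger_gap: 23.4
[array([315., 341.]), array([315., 218.]), array([315., 137.])]
```

View pics/g11.png

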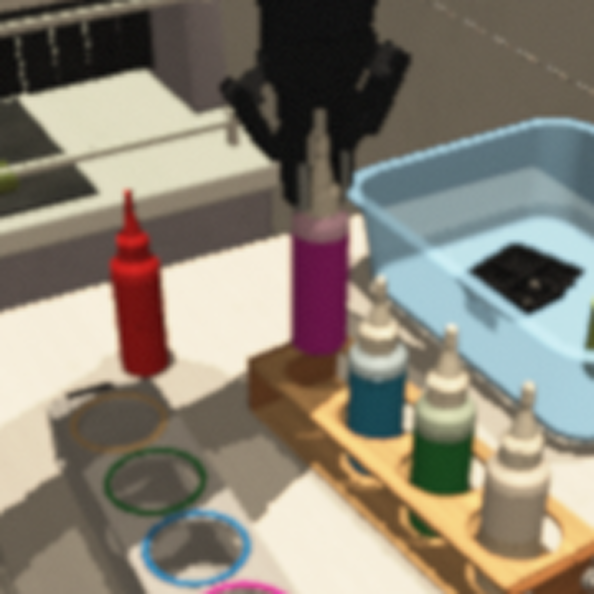

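Magenta is upright over the last well and the other three stand in theirs. Lower, then release.

```bash
python3 -m inch '[[1,0,0.001,0.004,0,0,0],[1,0,0.001,0.012,0,0,0],[1,0,0.001,0.02,0,0,0],[1,0,0.001,0.03,0,0,0],[1,0,0.001,0.04,0,0,0],[1,0,0.001,0.05,0,0,0],[1,0,0.001,0.06,0,0,0],[1,0,0.001,0.067,0,0,0],[1,0,0.001,0.07,0,0,0],[1,0,0.001,0.071,0,0,0],[1,0,0.001,0.072,0,0,0],[1,0,0.001,0.073,0,0,0],[1,0,0.001,0.074,0,0,0],[1,0,0.001,0.0748,0,0,0],[1,0,0.001,0.0748,0,0,0]]'
```

```text
time_s: 40.35
tcp_pos: [611.8, 219.6, 94.7]
tool_rot: [[-0.004, 1.0, 0.006], [1.0, 0.004, 0.001], [0.001, 0.006, -1.0]]
force: [-0.5, -0.0, -2.2]
finger_gap: 23.5
```

```bash
python3 -m inch '[[1,0,0,0.0005,0,0,0],[1,0,0,0.001,0,0,0],[1,0,0,0.001,0,0,0]]'
```

```text
time_s: 40.72
tcp_pos: [612.1, 219.7, 94.3]
tool_rot: [[-0.004, 1.0, 0.007], [1.0, 0.004, 0.002], [0.002, 0.007, -1.0]]
force: [-1.7, -1.2, 4.8]
finger_gap: 23.6
```

Contact. Release, rise, and move back toward the robot so the top camera sees the rack.

```bash
python3 -m inch '[[0.3,0,0,0,0,0,0],[0.3,0,0,0,0,0,0],[0.3,0,0,0,0,0,0],[0.3,0,0,0,0,0,0],[0.3,0,0,-0.02,0,0,0],[0.3,0,0,-0.06,0,0,0],[0.3,0,0,-0.105,0,0,0],[0.3,0,0,-0.11,0,0,0],[0.3,0.03,-0.05,-0.11,0,0,0],[0.3,0.06,-0.1,-0.11,0,0,0],[0.3,0.09,-0.15,-0.11,0,0,0],[0.3,0.12,-0.2,-0.11,0,0,0],[0.3,0.15,-0.25,-0.11,0,0,0],[0.3,0.18,-0.3,-0.11,0,0,0],[0.3,0.2,-0.35,-0.11,0,0,0],[0.3,0.2,-0.35,-0.11,0,0,0],[0.3,0.2,-0.35,-0.11,0,0,0]]'
python3 - <<'E'
from h import *
t=robot.snapshot("top"); a=robot.snapshot("scene"); 
W=np.array([[612.4,219.5],[620.1,146.5],[627.8,72.7],[634.8,-.3]])
im=t["image"].copy()
for (x,y) in W:
    p=proj(t,[[x,y,170]])[0]; print("expected tip px in view",((p-[195,95])*3).round())
v=np.vstack([cv2.resize(im[95:195,195:365],None,fx=3,fy=3,interpolation=cv2.INTER_CUBIC),cv2.resize(a["image"][140:240,210:380],None,fx=3,fy=3,interpolation=cv2.INTER_CUBIC)])
cv2.imwrite("pics/end.png",v)
E
```

```text
time_s: 42.85
tcp_pos: [260.6, 418.2, 201.8]
tool_rot: [[-0.004, 1.0, 0.007], [1.0, 0.004, 0.001], [0.001, 0.007, -1.0]]
force: [0.1, -0.8, 0.9]
finger_gap: 59.9
expected tip px in view [ 99. 135.]
expected tip px in view [203. 140.]
expected tip px in view [307. 146.]
expected tip px in view [411. 152.]
```

View pics/end.png

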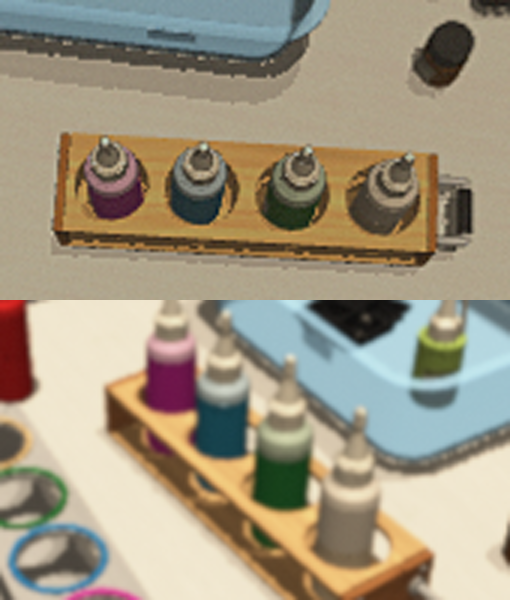

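```bash
python3 -c "
from plant import robot
print(robot.sense()['time_s'],robot.sense()['force']); print(robot.close_job())"
```

```text
42.95 [0.2009052  0.33471097 0.51086913]
the job is handed in; nothing more can be done
None
```

All four bottles are in the wooden rack in the right order: from the pull handle, cream, green, cyan, magenta, the same as the steel rack. I lowered each one until it touched the well floor before letting go. I handed the job in at about 43 s with the arm clear of everything.

**Last checks:** the final top and scene pictures show all four upright in their own wells. In the top picture the spout tips sit about 2–6 mm from the positions I expected. The well walls only let a bottle sit about 8.5 mm off centre, so that is inside the 12 mm limit. I did not measure the final foot positions or heights directly.

**What did not go to plan:**
- **Grip height:** the fingers closed about 25 mm higher than the stated tool position suggests. The first two grips on cream, while it was still standing in its well, were too high on the cone cap. I reopened and gripped lower, and used that lower height for all four.
- **Small tilt:** while carried, cream and green showed their feet about 4 mm off to one side, a tilt of about 0.03 rad. Magenta needed 1 mm more lowering before it touched the floor.

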